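# Probe the buffer depth of a door latch and record it

## Robot

A 6-joint arm with a two-finger parallel gripper is mounted at the origin on the work surface. World frame = base frame: x ahead of the robot, y to its left, z up, the work surface at z = 0. Lengths are in m, angles in rad, forces in N, time in s.
With the tool pointing down it reaches from about 0.35 to 0.8 m from the base axis. Payload 7.3 kg.
Tool frame: the origin (TCP) lies between the finger pads; the fingertips stand 11 mm ahead of it and the grasp point (between the pads) lies 8 mm behind it (bot.tcp_to_tips is the distance from the TCP to the fingertips, in m); y points along the fingers, x is the direction in which the jaws open and shut, and the axes are right-handed (so a half turn about y gives the same grasp; the last joint's range is limited). The gripper opens to 85 mm and grips with 20 to 120 N. Pads are 22 mm wide; open, the fingers measure 114 mm over their backs; the gripper's body (76 mm by 85 mm) begins 54 mm behind the grasp point. The pads swing forward as they close: fully open they stand 13 mm farther back than shut.
Start: joints at [-1.47, 0.342, 1.524, -0, 1.275, -0.146], TCP at [0.128, -0.509, 0.242] pointing down, gripper open.
Joint ranges: [-2.53, 2.53], [-0.77, 2.02], [0.04, 2.7], [-1, 4.14], [0.28, 2.66], [-3.11, 3.11]. Speed limits (rad/s): [2.57, 2.57, 3.14, 3.14, 3.14, 3.14].

## Interface

Orientations are given as a unit quaternion [x, y, z, w].
In Python, from bench import bot gives the robot as it stands. The module is installed in compiled form; this text tells all that it offers. Calls block until the motion is done:
- bot.move_ptp(position, orientation): joint-space move of the TCP to a pose.
- bot.move_linear(position, rot=None, vel=0.15): straight line of the TCP; rot=None keeps the orientation; vel is the mean speed in m/s.
- bot.set_joints(angles): joint-space move.
- bot.move_gripper(opening, f_grip=None): finger opening in m; f_grip is the grip in N (None keeps the last); returns when the fingers have stopped.
- bot.wait(seconds).
- bot.inverse_kinematics(position, orientation): joint angles nearest the present ones, or None.
- bot.read_state(): the state.
- bot.camera(name): name is "scene" or "top" or "wrist"; returns (picture, depth): 384x512x3 uint8, red, green, blue; 384x512 float32, m along the optical axis (not along the pixel's ray), 0 where there is no reading.
- bot.calibration(name): a dict with "fx", "fy", "cx", "cy" (pixels), "dist" ([k1, k2, p1, p2, k3] as OpenCV has them; the pictures are not rectified), "pose" (4x4, takes a point from camera to world coordinates); the wrist camera has in their place "T_tool_cam" (4x4, takes a point from camera to tool coordinates, whose origin is the TCP and whose axes are the tool frame's). Camera axes: x right, y up, looking along -z (the intrinsics and any distortion apply to the point x, -y, -z); pixel columns grow to the right and rows downward; lengths in m; the calibration is good to about 2 mm. A picture is of the moment at which its call begins: read the wrist's pose just before it. calibration takes no time and is no camera call.
A pose or a line that the arm cannot do raises bot.IKError and nothing moves.
- bot.close_job(): hands the job in, once; it reports no verdict.
The state is a dict: "t": time; "joint_positions": joint angles; "dq": joint speeds; "tau": joint torques, N m; "eef_pos": TCP position; "ee_rot": TCP orientation; "wrist_force": force on the tool from outside, world axes, zero at the start; "torque": the same for the moment, N m; "grip_width": finger opening in m.
Only numpy, scipy, OpenCV 4.12 (cv2) and the standard library are available. Lean on these libraries where they do the work, as an engineer would, in place of code of your own. Each camera call takes 0.05 s, during which the arm holds its last target.

## Task

Check the rubber buffer inside the door latch on the turntable: push the latch's slanted sprung pin straight in until it meets the rubber and will go no further, press firmly on it for a moment without ramming it, and let it spring back out. The needle on the bench scale stays at the deepest point reached; then slide the black marker on that scale along until its pointer stands opposite the needle, let go, and leave the other things on the bench where they are.

Things in the scene. Friction and masses are not known exactly. Their poses are not given: they have to be found in the camera images.
- latch: Cast aluminium turntable (fixed, does not turn; disc 224 mm across, 30 mm high) carrying a grey door latch case 70 x 64 x 75 mm that leans 35 degrees. Origin: centre of the turntable's underside on the bench; z up; its -x is the side towards which the latch and its pin lean.
- lamp (a point): Centre of a fixed level ring lamp (66 mm outside, 42 mm inside diameter, 12 mm thick) that hangs 125 mm above the pin's cap, 17 mm to the latch's +x, on a rod from a post at x +85, y -50 mm in the latch's frame. Axes as the latch's. It blocks a gripper pointing straight down onto the pin; one tilted in line with the pin passes clear.
- bushing: Fixed steel bushing, 22 mm across, in the leaning upper face of the latch case; the pin stands out of it. Origin on the face at the bore's centre; z is the pin's axis, pointing outward (35 degrees from vertical, towards the latch's -x). The rubber buffer lies hidden inside; the pin meets it after sinking 3 to 11.5 mm (different each time) and is then practically solid.
- pin: Steel sprung pin, mushroom cap 21 mm across, 8 mm thick. Origin: centre of the cap's outer face; z outward along its axis. At rest 33 mm out from the bushing's origin. Slides in along -z against 1 to 4 N (spring and needle drag) until it meets the rubber; springs back by itself. Pressed home: pushed by the fingers with over 6 N for 0.3 s; over 45 N is ramming.
- scale: Fixed grey reading scale on the bench, 90 (x) x 200 (y) x 34 mm. Origin: centre of its underside. A white strip with ticks every 10 mm runs along its y axis; zero is at y = -60 mm, readings grow towards +y. Connected with the pin: 1 mm of sink moves the needle 10 mm.
- needle_tip (a point): End, nearest the marker, of the scale's dark drag needle: a thin bar 26 mm long in x, 3 mm wide, on the white strip, 37 mm above the bench. Axes as the scale's. At zero at first; driven towards +y as the pin sinks, it stays at the farthest reading when the pin springs back. It is under a window and cannot be touched.
- marker_tip (a point): End of the marker's thin pointer, about level with the needle's end. Axes as the scale's. The reading is recorded when this point and the needle's end have the same y in the scale's frame, within 4 mm.
- marker_grip (a point): Centre of the marker's grip, a black upright block 24 (x) x 14 (y) x 28 mm tall; this point is 18 mm above the scale's top face (52 mm above the bench), 12 mm below the block's top. Axes as the scale's. The marker slides along the scale's y, on the -x side of the white strip, from zero to 125 mm; 1.5 N of friction holds it. Starts within 12 mm of zero.
- gauge: Brass master gauge, a stepped disc 38 mm across, 30 mm tall, standing on the bench; leave it. Origin: centre of its underside.
- spare_stopper: Spare rubber stopper, a cone 28 mm across, 22 mm tall; leave it. Origin: centre of its underside.
- striker: Chromed striker, plate 50 x 70 mm with a 43 mm high loop; leave it. Origin: centre of its underside.
- wedge: White nylon wedge, 60 x 30 x about 18 mm; leave it. Origin: centre of its underside.
- driver: Screwdriver lying on the bench; leave it. Origin: under its middle.
- oil: Grey can, 56 mm across, 110 mm tall; leave it. Origin: centre of its underside.
- keeper: Dark steel keeper block, 60 x 35 x 14 mm; leave it. Origin: centre of its underside.
There are look-alikes about, which are no part of the job. Leave any yellow look-alike of the scale alone.

How it is judged:
By the outcome, as a careful person would: the job done as asked, in the order asked, and still so for the second after the job is handed in, with the robot touching nothing.
It also fails if it takes over 54 s, if anything falls off the work surface, if the arm or the gripper's body presses on something with over 40 N, if the wrist force passes 120 N, or if a joint passes its speed limit or range.

## Working session

There is one attempt and no reset: what is moved stays moved. The work goes in short steps, each a Python script; the robot and the scene stay as the last script left them, time stands still between calls to the robot, and variables do not carry over. Pictures are saved under pics/ and viewed, and the job is handed in when it is done.

```bash
mkdir -p pics; ls
python3 - <<'E'
from bench import bot
import cv2,numpy as np
for n in ["scene","top","wrist"]:
    im,d=bot.camera(n); cv2.imwrite(f"pics/{n}0.png",im[:,:,::-1]); np.savez(f"{n}0.npz",im=im,d=d)
    c=bot.calibration(n); print(n,{k:np.round(np.array(v),4).tolist() for k,v in c.items()}, (d>0).mean())
s=bot.read_state();print(s)
E
```

```text
pics
scene {'fx': 449.9381, 'fy': 449.9381, 'cx': 258.4277, 'cy': 186.0726, 'dist': [-0.171, 0.0, 0.0, 0.0, 0.0], 'pose': [[0.6611, -0.6116, 0.4346, 1.064], [0.7501, 0.5257, -0.4013, -0.4826], [0.017, 0.5913, 0.8063, 1.1647], [0.0, 0.0, 0.0, 1.0]]} 0.9960581461588541
top {'fx': 423.7386, 'fy': 423.7386, 'cx': 260.0656, 'cy': 198.431, 'dist': [-0.1113, 0.0, 0.0, 0.0, 0.0], 'pose': [[-0.0105, 0.9905, -0.1371, 0.3657], [-0.9999, -0.0118, -0.0083, 0.0014], [-0.0099, 0.137, 0.9905, 1.3383], [0.0, 0.0, 0.0, 1.0]]} 0.9959004720052084
wrist {'fx': 271.8726, 'fy': 271.8726, 'cx': 253.1815, 'cy': 188.0518, 'dist': [-0.0155, 0.0, 0.0, 0.0, 0.0], 'T_tool_cam': [[1.0, 0.0, -0.0003, 0.0009], [-0.0003, 0.3118, -0.9501, -0.1317], [0.0001, 0.9501, 0.3118, 0.0799], [0.0, 0.0, 0.0, 1.0]]} 0.995849609375
{'t': 0.15, 'joint_positions': array([-1.47001780e+00,  3.42559376e-01,  1.52478481e+00,  1.59054897e-05,
        1.27540097e+00, -1.46002584e-01]), 'dq': array([ 0.00166833, -0.0023638 , -0.00271152, -0.00118192,  0.00077438,
       -0.00064743]), 'tau': array([ 1.46524901e-03, -4.33907104e+01, -2.46146876e+01, -1.64283119e-04,
        5.74309495e-03, -1.64091000e-05]), 'eef_pos': array([ 0.12824517, -0.50880506,  0.24179178]), 'ee_rot': array([-0.55743798,  0.43493855, -0.43438325,  0.55803455]), 'wrist_force': array([-0.13297051,  0.27374599,  0.76332281]), 'torque': array([-0.01972864, -0.01901023,  0.01984148]), 'grip_width': 0.08510728545288437}
```

View images.

View pics/scene0.png

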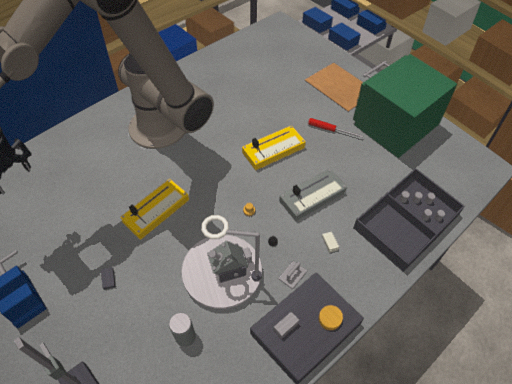

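View pics/top0.png

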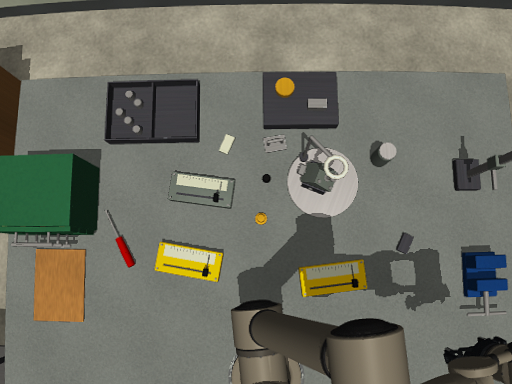

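View pics/wrist0.png

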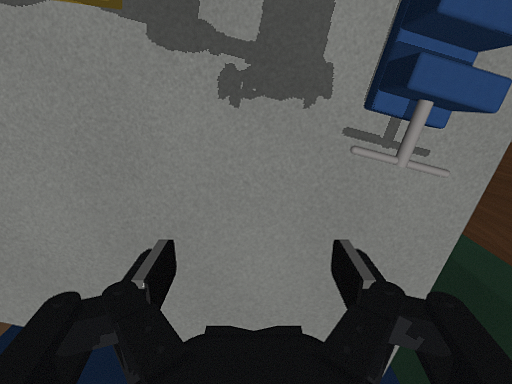

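Run:
```python
import cv2,numpy as np
a=np.load("scene0.npz")["im"][:,:,::-1];b=np.load("top0.npz")["im"][:,:,::-1]
A=cv2.resize(a[205:315,170:280],None,fx=5,fy=5,interpolation=3)
B=cv2.resize(b[125:225,275:375],None,fx=5,fy=5,interpolation=3)
cv2.imwrite("pics/zs.png",A);cv2.imwrite("pics/zt.png",B)
A=cv2.resize(a[165:220,270:355],None,fx=7,fy=7,interpolation=3)
B=cv2.resize(b[160:215,160:245],None,fx=7,fy=7,interpolation=3)
cv2.imwrite("pics/zm.png",np.vstack([A[:300],B[:300]])) if 0 else cv2.imwrite("pics/zm.png",np.vstack([cv2.resize(A,(450,290)),cv2.resize(B,(450,290))]))
```

```text
(no output)
```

View pics/zs.png

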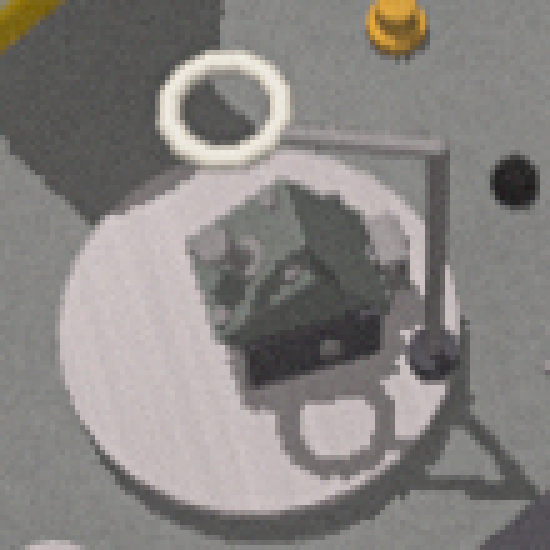

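View pics/zt.png

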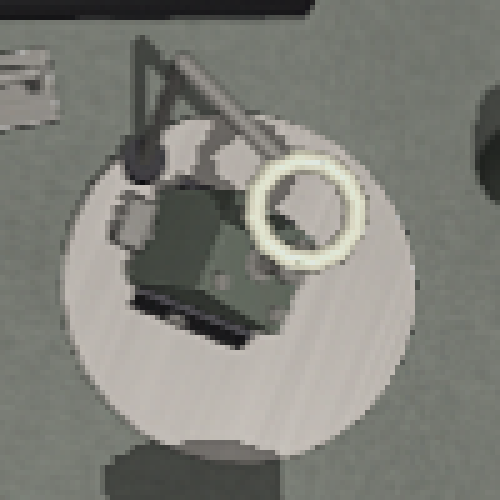

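View pics/zm.png

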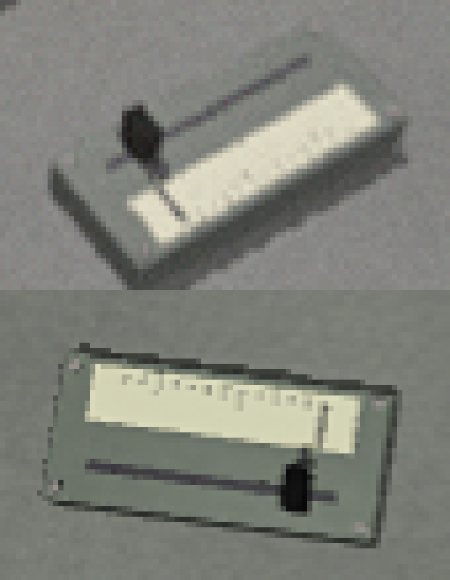

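```bash
cat > h.py <<'E'
import numpy as np,cv2
from bench import bot
from scipy.spatial.transform import Rotation as R
def pose(n,st=None):
    c=bot.calibration(n)
    if n!="wrist": return c,c["pose"]
    T=np.eye(4);T[:3,:3]=R.from_quat(st["ee_rot"]).as_matrix();T[:3,3]=st["eef_pos"]
    return c,T@np.array(c["T_tool_cam"])
def rays(c,uv):
    K=np.array([[c["fx"],0,c["cx"]],[0,c["fy"],c["cy"]],[0,0,1]])
    p=cv2.undistortPoints(np.asarray(uv,float).reshape(-1,1,2),K,np.array(c["dist"],float)).reshape(-1,2)
    return np.c_[p[:,0],-p[:,1],-np.ones(len(p))]
def cast(n,uv,z,st=None):
    c,P=pose(n,st);P=np.array(P);r=rays(c,uv)@P[:3,:3].T;o=P[:3,3]
    return o+r*((z-o[2])/r[:,2])[:,None]
def cloud(n,d,st=None):
    c,P=pose(n,st);P=np.array(P);h,w=d.shape
    u,v=np.meshgrid(np.arange(w),np.arange(h));r=rays(c,np.c_[u.ravel(),v.ravel()])*d.reshape(-1,1)
    return (r@P[:3,:3].T+P[:3,3]).reshape(h,w,3)
def proj(n,X,st=None):
    c,P=pose(n,st);P=np.array(P);q=(np.atleast_2d(X)-P[:3,3])@P[:3,:3]
    K=np.array([[c["fx"],0,c["cx"]],[0,c["fy"],c["cy"]],[0,0,1]])
    q=q*[1,-1,-1]
    return cv2.projectPoints(q.reshape(-1,1,3),np.zeros(3),np.zeros(3),K,np.array(c["dist"],float))[0].reshape(-1,2)
def tri(obs):  # obs: list of (name,uv,st)
    A=np.zeros((3,3));b=np.zeros(3);L=[]
    for n,uv,st in obs:
        c,P=pose(n,st);P=np.array(P);r=P[:3,:3]@rays(c,[uv])[0];r/=np.linalg.norm(r);M=np.eye(3)-np.outer(r,r)
        A+=M;b+=M@P[:3,3];L.append((M,P[:3,3]))
    X=np.linalg.solve(A,b);return X,[np.linalg.norm(M@(X-o)) for M,o in L]
def snap(n,f):
    st=bot.read_state();im,d=bot.camera(n);cv2.imwrite(f"pics/{f}.png",im[:,:,::-1])
    np.savez(f"{f}.npz",im=im,d=d,eef_pos=st["eef_pos"],ee_rot=st["ee_rot"]);return im,d,st
E
python3 - <<'E'
from h import *
for n in ["scene","top"]:
    a=np.load(n+"0.npz");d=a["d"];X=cloud(n,d);im=a["im"]
    reg=np.zeros(d.shape,bool)
    if n=="scene": reg[205:315,175:280]=1
    else: reg[125:225,275:375]=1
    print(n,"table z",np.median(X[300:360,200:230,2] if n=="top" else X[280:300,130:160,2]))
    m=reg&(abs(X[...,2]-.03)<.006)&(im.min(2)>100); p=X[m]
    # circle via minEnclosing
    (c,r)=cv2.minEnclosingCircle(p[:,:2].astype(np.float32)*1000); print("disc",c,r,m.sum(),np.median(p[:,2]))
    m=reg&(X[...,2]>.19)&(im.min(2)>180); 
    cs,_=cv2.findContours(m.astype(np.uint8),cv2.RETR_EXTERNAL,cv2.CHAIN_APPROX_NONE)
    k=max(cs,key=cv2.contourArea); e=cv2.fitEllipse(k); print("lamp ellipse",e,"depth pts med",np.median(X[m],0))
    # heights map of latch
    m=reg&(X[...,2]>.06)&(X[...,2]<.18); print("latch pts",X[m].min(0),X[m].max(0))
    m=(reg*0).astype(bool)
    if n=="top": m[165:215,160:245]=1
    else: m[165:220,270:355]=1
    hs=cv2.cvtColor(im,cv2.COLOR_RGB2HSV); w=m&(im.min(2)>150)
    cs,_=cv2.findContours(w.astype(np.uint8),cv2.RETR_EXTERNAL,cv2.CHAIN_APPROX_NONE)
    k=max(cs,key=cv2.contourArea); q=k.reshape(-1,2); rr=cv2.minAreaRect((cast(n,q,.036)[:,:2]*1000).astype(np.float32)); print("strip",rr)
E
```

```text
scene table z 0.00020934800211380722
disc (603.955810546875, -146.36045837402344) 149.28982543945312 3091 0.030284793461996085
lamp ellipse ((214.41725158691406, 226.1639404296875), (21.16802215576172, 25.62543296813965), 80.97602081298828) depth pts med [ 0.60262039 -0.19278863  0.26476359]
latch pts [ 0.56052187 -0.36590326  0.06007119] [ 0.68478287 -0.10205288  0.17774207]
strip ((601.4036254882812, 194.7999267578125), (162.31118774414062, 35.595924377441406), 81.78502655029297)
top table z 7.223341428941321e-05
disc (622.6415405273438, -160.013916015625) 145.4512176513672 2395 0.030003432035924815
lamp ellipse ((336.03228759765625, 166.7861328125), (21.644052505493164, 22.341991424560547), 120.09706115722656) depth pts med [ 0.59431797 -0.18732441  0.26475252]
latch pts [ 0.55688026 -0.34349902  0.06014918] [ 0.6772926  -0.10338062  0.17684465]
strip ((599.7685546875, 194.89707946777344), (159.37643432617188, 33.73845672607422), 81.54319763183594)
```

Run:
```python
from h import *
from scipy.optimize import least_squares
X,e=tri([("scene",(214.4,226.2),None),("top",(336.0,166.8),None)]);print("lamp",X,e)
for n in ["scene","top"]:
    a=np.load(n+"0.npz");d=a["d"];X=cloud(n,d);im=a["im"]
    reg=np.zeros(d.shape,bool)
    if n=="scene": reg[205:315,175:280]=1
    else: reg[125:225,275:375]=1
    m=reg&(abs(X[...,2]-.03)<.004)
    cs,_=cv2.findContours(cv2.morphologyEx(m.astype(np.uint8),cv2.MORPH_OPEN,np.ones((3,3))),cv2.RETR_EXTERNAL,cv2.CHAIN_APPROX_NONE)
    k=max(cs,key=cv2.contourArea).reshape(-1,2); p=cast(n,k,.03)[:,:2]
    f=lambda c:np.hypot(p[:,0]-c[0],p[:,1]-c[1])-.112
    s=least_squares(f,p.mean(0),loss="cauchy",f_scale=.002);print(n,"disc",s.x,np.percentile(f(s.x),[10,50,90]))
s=bot.read_state();print(R.from_quat(s["ee_rot"]).as_matrix().round(3))
```

```text
lamp [ 0.59605148 -0.18779484  0.25951506] [np.float64(0.00039784796566321936), np.float64(0.00039784796566314553)]
scene disc [ 0.59877206 -0.17744054] [-0.0637304  -0.01884638  0.00150923]
top disc [ 0.42140224 -0.19828883] [-0.02443442  0.02187377  0.09490249]
[[ 0.244 -0.     0.97 ]
 [-0.97   0.001  0.244]
 [-0.001 -1.     0.   ]]
```

Run:
```python
from h import *
z=lambda x,y:(275+x/5-.4,125+y/5-.4)
p=cast("top",[z(62,290),z(415,290),z(235,460),z(75,370),z(390,380),z(370,180),z(85,215)],.03)[:,:2]
from scipy.optimize import least_squares
f=lambda c:np.hypot(*(p-c).T)-.112
s=least_squares(f,p.mean(0));print(s.x,f(s.x))
zs=lambda x,y:(170+x/5-.4,205+y/5-.4)
p=cast("scene",[zs(58,330),zs(250,515),zs(460,320),zs(75,420),zs(160,490),zs(90,225),zs(380,165)],.03)[:,:2]
s2=least_squares(f,p.mean(0));print(s2.x,f(s2.x))
# post: scene knob base / top
print("post top", tri([("scene",zs(442,145),None),("top",z(140,160),None)]))
print(cast("top",[z(140,160)],.26))
```

```text
[ 0.59550403 -0.18334772] [-0.00119407 -0.00039285 -0.00400462  0.00325101 -0.00157554 -0.00174648
 -0.00517256]
[ 0.59666995 -0.18251963] [-9.59173863e-04  3.51390806e-03 -6.08914589e-05  3.25383340e-03
  8.82349200e-04  1.54970338e-03  6.31317791e-03]
post top (array([ 0.6447275 , -0.10229846,  0.19135564]), [np.float64(0.0074146711266189266), np.float64(0.007414671126618849)])
[[ 0.62378398 -0.10164228  0.26      ]]
```

Run:
```python
from h import *
z=lambda x,y:(275+x/5-.4,125+y/5-.4)
zs=lambda x,y:(170+x/5-.4,205+y/5-.4)
print(tri([("scene",zs(442,145),None),("top",z(183,58),None)]))
print(tri([("scene",zs(435,355),None),("top",z(145,165),None)]))
c=np.array([.596,-.183])
for P in ([.664,-.112],):pass
X=tri([("scene",zs(442,145),None),("top",z(183,58),None)])[0][:2]-c
print(np.hypot(*X),np.degrees(np.arctan2(X[1],X[0])-np.arctan2(-50,85)))
```

```text
(array([ 0.67854918, -0.12488121,  0.26192242]), [np.float64(0.000840623707041328), np.float64(0.000840623707041526)])
(array([ 0.67670532, -0.12500318,  0.03030558]), [np.float64(0.0020651025887545808), np.float64(0.0020651025887543847)])
0.10095623015079931 65.61302315407538
```

```bash
cat >> h.py <<'E'
YAW=np.radians(65.6)
def axis(yaw=YAW):
    return np.array([-np.sin(np.radians(35))*np.cos(yaw),-np.sin(np.radians(35))*np.sin(yaw),np.cos(np.radians(35))])
def quat(yaw,roll):
    y=-axis(yaw); x0=np.array([-np.sin(yaw),np.cos(yaw),0]); x=R.from_rotvec(y*roll).apply(x0)
    return R.from_matrix(np.c_[x,y,np.cross(x,y)]).as_quat()
E
python3 - <<'E'
from h import *
cap=np.array([.589,-.2035,.135]);print(proj("scene",cap),proj("top",cap))
for roll in range(-180,180,30):
    q=quat(YAW,np.radians(roll))
    M=R.from_quat(q).as_matrix()
    js=[bot.inverse_kinematics(cap+axis()*s,q) for s in (.16,.01)]
    print(roll,M[:,2].round(2),[None if j is None else np.round(j,2) for j in js])
E
```

```text
[[210.85195953 252.92877874]] [[334.19808261 178.12728043]]
-180 [0.34 0.75 0.57] [array([-0.87,  0.61,  1.18,  0.55,  1.64, -0.48]), array([-0.74,  0.68,  1.4 ,  0.6 ,  1.32, -0.54])]
-150 [0.75 0.44 0.5 ] [array([-0.87,  0.61,  1.18,  0.55,  1.64,  0.04]), array([-0.74,  0.68,  1.4 ,  0.6 ,  1.32, -0.02])]
-120 [0.96 0.02 0.29] [array([-0.87,  0.61,  1.18,  0.55,  1.64,  0.57]), array([-0.74,  0.68,  1.4 ,  0.6 ,  1.32,  0.51])]
-90 [ 0.91 -0.41 -0.  ] [array([-0.87,  0.61,  1.18,  0.55,  1.64,  1.09]), array([-0.74,  0.68,  1.4 ,  0.6 ,  1.32,  1.03])]
-60 [ 0.62 -0.73 -0.29] [array([-0.87,  0.61,  1.18,  0.55,  1.64,  1.61]), array([-0.74,  0.68,  1.4 ,  0.6 ,  1.32,  1.55])]
-30 [ 0.16 -0.85 -0.5 ] [array([-0.87,  0.61,  1.18,  0.55,  1.64,  2.14]), array([-0.74,  0.68,  1.4 ,  0.6 ,  1.32,  2.08])]
0 [-0.34 -0.75 -0.57] [array([-0.87,  0.61,  1.18,  0.55,  1.64,  2.66]), array([-0.74,  0.68,  1.4 ,  0.6 ,  1.32,  2.6 ])]
30 [-0.75 -0.44 -0.5 ] [array([-0.87,  0.61,  1.18,  0.55,  1.64, -3.1 ]), None]
60 [-0.96 -0.02 -0.29] [array([-0.87,  0.61,  1.18,  0.55,  1.64, -2.57]), array([-0.74,  0.68,  1.4 ,  0.6 ,  1.32, -2.64])]
90 [-0.91  0.41  0.  ] [array([-0.87,  0.61,  1.18,  0.55,  1.64, -2.05]), array([-0.74,  0.68,  1.4 ,  0.6 ,  1.32, -2.11])]
120 [-0.62  0.73  0.29] [array([-0.87,  0.61,  1.18,  0.55,  1.64, -1.53]), array([-0.74,  0.68,  1.4 ,  0.6 ,  1.32, -1.59])]
150 [-0.16  0.85  0.5 ] [array([-0.87,  0.61,  1.18,  0.55,  1.64, -1.  ]), array([-0.74,  0.68,  1.4 ,  0.6 ,  1.32, -1.07])]
```

Run:
```python
from h import *
cap=np.array([.589,-.2035,.135]);q=quat(YAW,0)
bot.move_ptp(cap+axis()*.16,q); bot.move_gripper(0.0)
im,d,st=snap("wrist","w1");print(st["t"],st["eef_pos"],st["wrist_force"],st["grip_width"]); print(proj("wrist",cap,st))
```

```text
3.3 [ 0.55108806 -0.28707668  0.26604511] [ 0.47138257  0.64158857 -0.281393  ] -6.322578698814969e-05
[[253.55179788 175.13991429]]
```

View pics/w1.png

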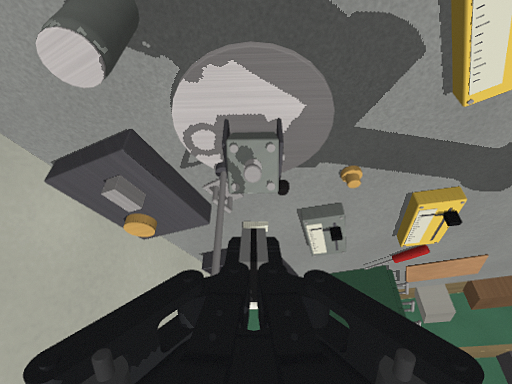

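Run:
```python
import cv2
a=cv2.imread("pics/w1.png")
cv2.imwrite("pics/w1z.png",cv2.resize(a[115:205,210:300],None,fx=6.5,fy=6.5,interpolation=3))
```

```text
(no output)
```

View pics/w1z.png

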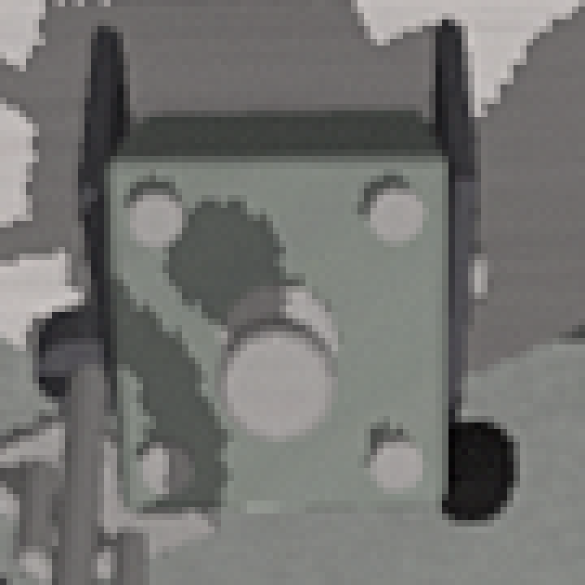

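Run:
```python
from h import *
a=np.load("w1.npz");st=dict(eef_pos=a["eef_pos"],ee_rot=a["ee_rot"]);X=cloud("wrist",a["d"],st)
m=np.zeros((384,512),np.uint8);cv2.circle(m,(252,174),6,1,-1);p=X[m>0];print("cap depth pts",p.mean(0),p.std(0));u,s,v=np.linalg.svd(p-p.mean(0));print(v[2])
f=np.vstack([X[142:148,245:270].reshape(-1,3),X[150:182,266:275].reshape(-1,3),X[150:165,231:236].reshape(-1,3)])
c=np.median(f,0);u,s,v=np.linalg.svd(f-c);n=v[2];print("face normal",n,axis(), s, np.degrees(np.arctan2(-n[1],-n[0])),np.degrees(np.arccos(abs(n[2]))))
q=cast("wrist",[(252.4,173.8)],p.mean(0)[2],st);print("cap ray",q)
print(tri([("wrist",(252.4,173.8),st),("scene",(170+208/5-.4,205+243/5-.4),None)]))
# edges of case face in px: left/right edge direction yaw
print(X[150,231],X[188,231])
```

```text
cap depth pts [ 0.58947727 -0.2066984   0.13566538] [0.00968555 0.02003695 0.01829068]
[-0.84996522 -0.08215003 -0.52039455]
face normal [0.49398514 0.09763849 0.86397072] [-0.23694697 -0.52234669  0.81915204] [0.42349154 0.33875743 0.27678787] -168.81933231600456 30.23461816464558
cap ray [[ 0.58887023 -0.20687071  0.13566538]]
(array([ 0.58988342, -0.20334599,  0.13315711]), [np.float64(0.0006761869875707154), np.float64(0.0006761869875707667)])
[ 0.61319364 -0.21539727  0.09674709] [ 0.63137758 -0.17865687  0.12283127]
```

Run:
```python
from h import *
cap=np.array([.5893,-.2045,.1340]);a=axis()
st0=bot.read_state();print(proj("wrist",cap,st0))
bot.move_linear(cap+a*.026,rot=quat(YAW,0),vel=.1)
bot.wait(.3)
st=bot.read_state();b=st["wrist_force"];t0=st["t"];print(t0,b, st["eef_pos"]-(cap+a*.026))
s=.026;hist=[]
def F(): 
    st=bot.read_state();return (st["wrist_force"]-b)@a,st
while s>-.010:
    f,st=F()
    step=.001 if f<5 else .0004
    if f>14: break
    s-=step
    bot.move_linear(cap+a*s,vel=.02)
    f,st=F();hist.append((round(s*1e3,1),round((st["eef_pos"]-cap)@a*1e3,2),round(f,1),round(st["t"]-t0,2)))
for _ in range(5):
    bot.wait(.15);f,st=F();hist.append(("hold",round((st["eef_pos"]-cap)@a*1e3,2),round(f,1),round(st["t"]-t0,2)))
for h in hist: print(h)
print(st["wrist_force"]-b)
```

```text
[[252.9551049  173.98115184]]
5.1417 [0.16137868 0.29354358 0.20717475] [ 2.97009114e-06 -2.17970168e-04  2.02963895e-04]
(25.0, np.float64(24.91), np.float64(0.2), 0.25)
(24.0, np.float64(23.89), np.float64(-0.7), 0.5)
(23.0, np.float64(22.91), np.float64(-0.7), 0.75)
(22.0, np.float64(21.93), np.float64(-0.2), 1.0)
(21.0, np.float64(20.89), np.float64(-0.3), 1.25)
(20.0, np.float64(19.9), np.float64(0.3), 1.5)
(19.0, np.float64(18.92), np.float64(-0.3), 1.75)
(18.0, np.float64(17.91), np.float64(0.9), 2.0)
(17.0, np.float64(16.95), np.float64(0.1), 2.25)
(16.0, np.float64(15.91), np.float64(-0.2), 2.5)
(15.0, np.float64(14.94), np.float64(1.0), 2.75)
(14.0, np.float64(13.94), np.float64(-0.4), 3.0)
(13.0, np.float64(12.93), np.float64(0.3), 3.25)
(12.0, np.float64(11.92), np.float64(0.7), 3.5)
(11.0, np.float64(10.9), np.float64(0.6), 3.75)
(10.0, np.float64(10.1), np.float64(0.4), 4.0)
(9.0, np.float64(9.05), np.float64(1.3), 4.25)
(8.0, np.float64(7.96), np.float64(0.5), 4.5)
(7.0, np.float64(6.93), np.float64(1.0), 4.75)
(6.0, np.float64(5.94), np.float64(1.4), 5.0)
(5.0, np.flo
[... 157 characters left out ...]
at64(2.5), 6.0)
(1.0, np.float64(0.91), np.float64(2.6), 6.25)
(-0.0, np.float64(-0.08), np.float64(2.6), 6.5)
(-1.0, np.float64(-0.94), np.float64(3.1), 6.75)
(-2.0, np.float64(-1.27), np.float64(8.5), 7.0)
(-2.4, np.float64(-1.39), np.float64(9.8), 7.25)
(-2.8, np.float64(-1.49), np.float64(11.2), 7.5)
(-3.2, np.float64(-1.55), np.float64(13.0), 7.75)
(-3.6, np.float64(-1.65), np.float64(15.7), 8.0)
('hold', np.float64(-1.61), np.float64(16.5), 8.15)
('hold', np.float64(-1.62), np.float64(15.9), 8.3)
('hold', np.float64(-1.62), np.float64(15.5), 8.45)
('hold', np.float64(-1.62), np.float64(15.7), 8.6)
('hold', np.float64(-1.65), np.float64(16.0), 8.75)
[-8.63347043 -6.14688461 13.08947199]
```

```bash
cat >> h.py <<'E'
SY=np.array([.146,.989,0]);SY/=np.linalg.norm(SY)
def qdown(sy=SY):
    x=-sy;y=np.array([0,0,-1.]);return R.from_matrix(np.c_[x,y,np.cross(x,y)]).as_quat()
E
python3 - <<'E'
from h import *
cap=np.array([.5893,-.2045,.1340]);a=axis()
bot.move_linear(cap+a*.03,vel=.08);print(bot.read_state()["t"])
bot.move_linear(cap+a*.22,vel=.25);print(bot.read_state()["t"])
q=qdown()
print(bot.inverse_kinematics([.42,-.12,.33],q))
bot.move_ptp([.42,-.12,.33],q);print(bot.read_state()["t"])
bot.move_ptp([.55,.20,.22],q);print(bot.read_state()["t"])
im,d,st=snap("wrist","w2");snap("top","t2")
E
```

```text
14.4583
15.3667
[-4.54109736e-01  1.17116783e-01  1.57778611e+00 -4.44089210e-16
  1.44668976e+00  1.26325188e+00]
16.65
18.0083
```

View pics/w2.png

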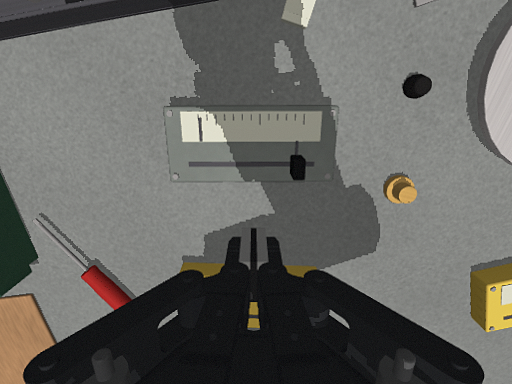

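View pics/t2.png

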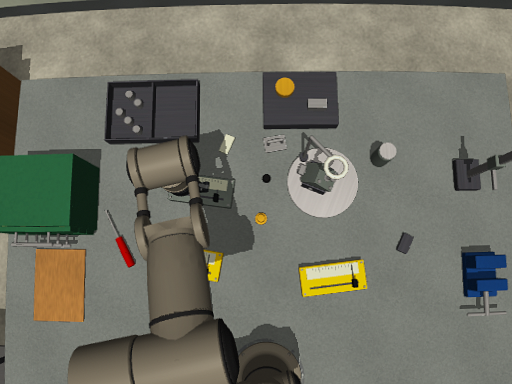

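Run:
```python
import cv2
a=cv2.imread("pics/w2.png")
cv2.imwrite("pics/w2z.png",cv2.resize(a[98:190,155:345],None,fx=4,fy=4,interpolation=3))
```

```text
(no output)
```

View pics/w2z.png

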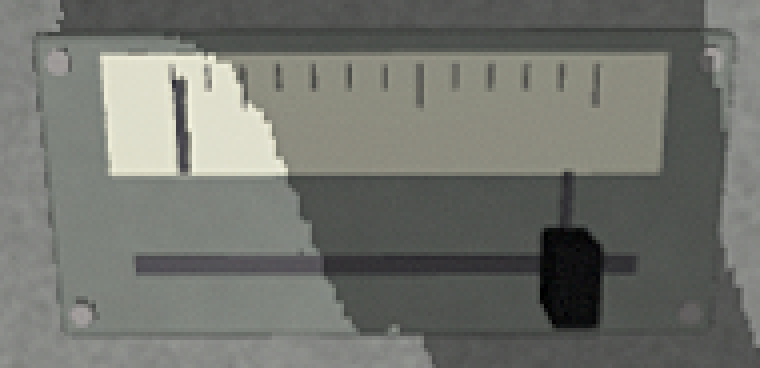

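Run:
```python
from h import *
a=np.load("w2.npz");st=dict(eef_pos=a["eef_pos"],ee_rot=a["ee_rot"])
z=lambda x,y:(155+x/4-.4,98+y/4-.4)
P=lambda l,h:cast("wrist",[z(*p) for p in l],h,st)
n,m=P([(184,173),(567,173)],.037)
e=P([(107,176),(663,176)],.0345);y=(e[0]-e[1]);print("strip len",np.linalg.norm(y));y/=np.linalg.norm(y)
s=P([(136,265),(636,265)],.034);y2=s[0]-s[1];print("slot",s,np.linalg.norm(y2));y2/=np.linalg.norm(y2)
sc=P([(58,62),(713,58),(82,315),(690,313)],.034);print("screws",sc,"ctr",sc.mean(0));y3=sc[0]-sc[1];y3/=np.linalg.norm(y3);y4=sc[2]-sc[3];y4/=np.linalg.norm(y4)
print(y,y2,y3,y4)
ym=y+y2+y3+y4;ym[2]=0;ym/=np.linalg.norm(ym);print("ym",ym)
print("needle",n,"marker",m,"dy",(n-m)@ym)
c=sc.mean(0);print("needle y",(n-c)@ym,"marker y",(m-c)@ym)
t=P([(597,68),(175,68)],.0345);print("ticks",[(q-c)@ym for q in t])
xs=np.array([ym[1],-ym[0],0]);print("slot x",(s.mean(0)-c)@xs)
g=s.mean(0)+ym*((m-s.mean(0))@ym);print("grip est",g)
print(P([(574,230),(574,240)],.064),P([(570,325)],.034))
```

```text
strip len 0.1620622904543512
slot [[0.56808477 0.27338394 0.034     ]
 [0.54601633 0.1253226  0.034     ]] 0.14969695262283875
screws [[0.62885939 0.28237787 0.034     ]
 [0.60263228 0.09895207 0.034     ]
 [0.55531936 0.29306124 0.034     ]
 [0.528707   0.11025043 0.034     ]] ctr [0.57887951 0.1961604  0.034     ]
[0.14740851 0.9890757  0.        ] [0.14742076 0.98907387 0.        ] [0.14154522 0.98993179 0.        ] [0.14405482 0.98956971 0.        ]
ym [0.14510778 0.98941585 0.        ]
needle [0.5931949 0.2528672 0.037    ] marker [0.57688513 0.14346743 0.037     ] dy 0.11060853377349623
needle y 0.058183874721944 marker y -0.05242465905155224
ticks [np.float64(-0.05994790135204165), np.float64(0.059405136167522014)]
slot x -0.022061230271072166
grip est [0.54944455 0.14749187 0.034     ]
[[0.5659365  0.14677774 0.064     ]
 [0.56322094 0.1470421  0.064     ]] [[0.53029833 0.14671812 0.034     ]]
```

Run:
```python
from h import *
ym=np.array([.1451,.98942,0]);q=qdown(ym)
g=np.array([.5494,.1475,.12])
bot.move_gripper(.045,20)
bot.move_ptp(g,q)
bot.wait(.1);b=bot.read_state()["wrist_force"]
bot.move_linear([g[0],g[1],.075],vel=.1)
bot.move_linear([g[0],g[1],.054],vel=.04)
st=bot.read_state();print(st["t"],st["eef_pos"],st["wrist_force"]-b)
bot.move_gripper(.0,20)
st=bot.read_state();print(st["t"],st["grip_width"],st["wrist_force"]-b)
snap("wrist","w3")
```

```text
20.5083 [0.5494456  0.14750898 0.05392282] [-0.2103229   0.35045268  0.501855  ]
20.8833 0.01346026624134145 [-0.13593295  0.64449852  1.37548017]
```

View pics/w3.png

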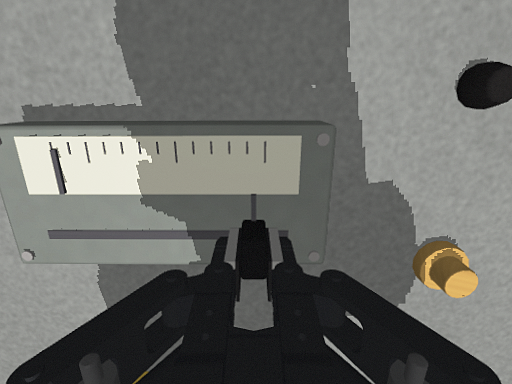

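Run:
```python
from h import *
a=np.load("w3.npz");st=dict(eef_pos=a["eef_pos"],ee_rot=a["ee_rot"])
ym=np.array([.1451,.98942,0])
p=cast("wrist",[(63,192.5),(253.5,194)],.037,st);print(p,(p[0]-p[1])@ym)
e=np.array(a["eef_pos"]);bot.move_linear(e+ym*.1105+[0,0,.0],vel=.08)
bot.wait(.2);st=bot.read_state();print(st["t"],st["grip_width"],st["wrist_force"],(st["eef_pos"]-e)@ym)
snap("wrist","w4")
i=cv2.imread("pics/w4.png");cv2.imwrite("pics/w4z.png",cv2.resize(i[110:280,170:330],None,fx=3.5,fy=3.5,interpolation=3))
```

```text
[[0.59383893 0.25246738 0.037     ]
 [0.57680255 0.14244446 0.037     ]] 0.11133085411905143
22.6667 0.013901452164335628 [-0.93533271  1.53839318  4.13056944] 0.1107947061549026
```

View pics/w4z.png

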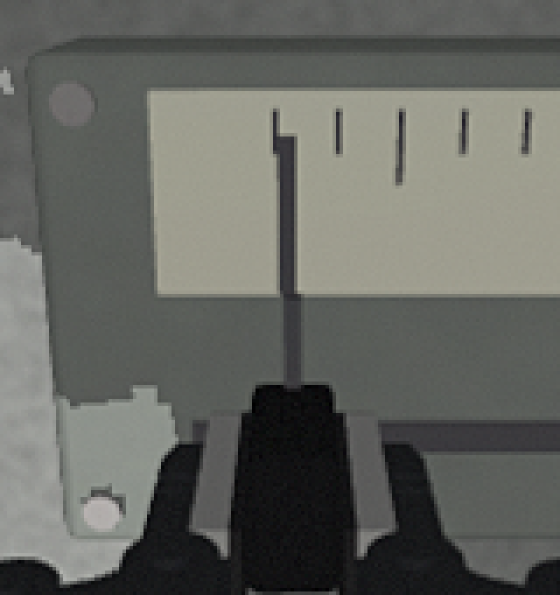

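The close-up shows the pointer (zoom x≈292) against the needle's end (x≈289). At about 62 px per 10 mm that is a difference of about 0.5 mm. I'll release the marker and check again.

Run:
```python
from h import *
bot.move_gripper(.035,20)
e=bot.read_state()["eef_pos"]
bot.move_linear(e+[0,0,.04],vel=.08)
bot.move_linear(e+[-.04,0,.17],vel=.2)
bot.wait(.3)
im,d,st=snap("wrist","w5");print(st["t"],st["wrist_force"]);snap("scene","s5")
i=cv2.imread("pics/w5.png");u=proj("wrist",[.593,.2528,.037],st)[0];print(u)
x,y=map(int,u);cv2.imwrite("pics/w5z.png",cv2.resize(i[max(0,y-50):y+50,max(0,x-60):x+60],None,fx=5,fy=5,interpolation=3))
```

```text
24.8333 [0.07198185 0.97764699 0.19197094]
[246.65406468 110.57217525]
```

View pics/w5z.png

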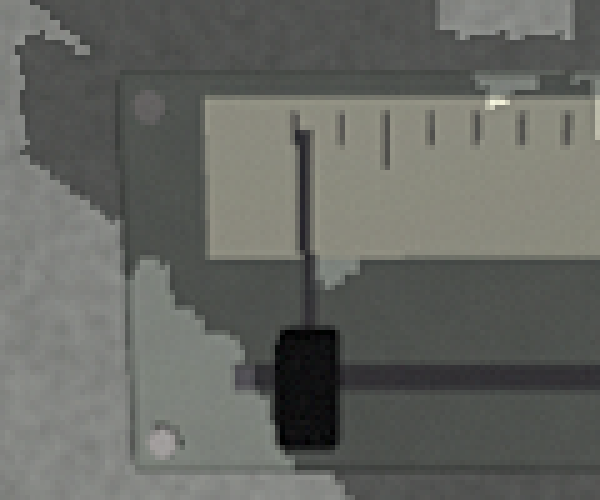

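View pics/s5.png

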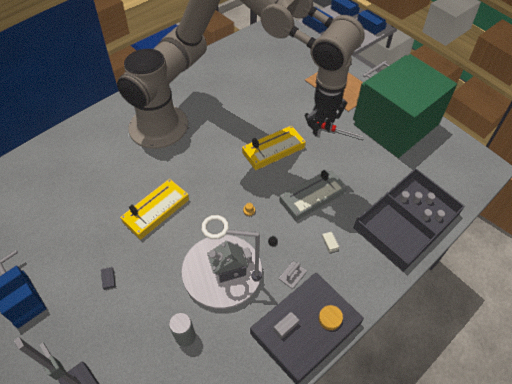

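After release the pointer (zoom x≈310) still lines up with the needle's end (x≈307), less than 1 mm apart. The scene view shows the pin out and the other objects where they were, and the gripper is clear. I'm handing in.

Run:
```python
from h import *
bot.close_job()
print(bot.read_state()["t"])
```

```text
the job is handed in; nothing more can be done
the job is handed in; nothing more can be done
```

The job is done and handed in, about 25 s into the 54 s allowed; the interface gives no verdict.

- **Pressing the pin:** I pushed it in along its axis with closed fingers until the force rose sharply, about 11 mm after contact. I held about 16 N for 0.75 s, well below the 45 N ramming limit, and drew straight back. There was about 5 N of sideways force during the hold, probably friction.
- **Setting the marker:** The needle stayed at a reading of about 118 mm. I gripped the marker, slid it about 111 mm, let go and lifted clear.
- **Last checks:** After release, the wrist picture shows the pointer less than 1 mm from the needle's end, against a tolerance of 4 mm. In the scene picture the other things look to be where they were. My only check that the pin came back out was by eye, in that same picture.
- **Disagreements:** Automatic fits of the turntable disc and of the latch face from depth data failed. I used hand-picked edge points, triangulation and the lamp post instead, and these agreed with the wrist view of the cap to about 1 to 2 mm.

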